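Clear the vial feeder and clamp its pusher

TASK

A white vial has tipped over among the brown ones in the vial feeder and is in the way: lift it out and lay it in the small steel tray. Then slide the blue pusher along the channel until the three brown vials stand upright in one closed row against the end stop, and turn the pusher's clamp knob clockwise until it is tight. Knock nothing over and leave the glass finds beside the feeder where they are.

Things in the scene. Friction and masses are not known exactly. Their poses are not given: they have to be found in the camera images.
- vial_feeder: fixed aluminium vial feeder, base plate 100 x 360 x 12 mm; origin at the centre of its underside, on the table. A straight channel 42 mm wide runs along its y axis, floor 12 mm above the table, between two steel lips 5 mm thick and 8 mm high. The end stop closes the +y end; the pusher comes from the -y end. Its -x side faces the robot
- end_stop (a point): foot of the end stop's inner face, on the channel floor, middle of the channel (feeder frame 0, 165, 12 mm); the stop is 58 mm high, 13 mm thick
- pusher (a joint): travel of the blue pusher along the feeder's +y, in m: 0 = back end; starts at 0 to 0.03, reads 0.176 when the three brown vials stand packed between it and the end stop. While the clamp is slack it slides with about 1.5 N, moved by its knob or its body, and stays where it is left. Block 64 mm wide across the channel, 50 mm long, top 61 mm above the table
- pusher_face (a point): foot of the pusher's flat black front face, on the channel floor, middle of the channel; the face is 40 mm wide, 49 mm high and looks to the feeder's +y; axes as the feeder's
- clamp_knob (a joint): angle of the clamp knob on the pusher in rad: 0 = slack, grows clockwise seen from outside along its axis, 1.4 = hard stop. Starts at 0 to 0.2. It bites from about 0.8 and counts as tight above 1.1; a tight clamp stays so and blocks the pusher. Turning takes 0.12 to 0.25 N m. The grip point lies 48 mm behind the pusher's face
- knob_grip (a point): centre of the knob's black wing, a bar 40 mm long, 13 thick, 26 high, red mark at one end. Turns with the knob: x along the wing to the mark, y across it (grip along y), z outward along the knob's axis, which leans 35 degrees from vertical to the feeder's -y (back from the vials). Along the axis the wing reaches 14 mm below this point, a collar (28 mm wide) tops out at 22, the blue boss at 28
- amber_1: brown glass vial with white cap, standing in the channel: 38 mm wide body to 52 mm height, cap 33 mm wide, 67 mm high in all; 60 g; origin at the centre of its underside, z up
- amber_2: brown vial as amber_1
- amber_3: brown vial as amber_1; the four vials may stand in any order, 3 to 27 mm apart
- tipped_vial: white plastic vial, tipped over, lying lengthwise in the channel: 56 mm long, body 35 mm wide over the first 36 mm from its base, ribbed cap 38 mm wide over the rest; 35 to 80 g; origin on its axis at mid-length, about 19 mm above the channel floor while it lies there; y along its length, from cap to base
- steel_tray: loose small steel tray, 100 mm (x) x 130 mm (y) x 22 mm high, wall and floor about 3 mm thick, 0.4 kg; origin at the centre of its underside
- flask_a: glass find, the upper half of a long-necked flask standing on its break, 97 mm wide, 140 mm high, left of the feeder; origin under its centre; to be left alone
- ring_foot: glass find, a broken ring foot 60 mm wide, 22 mm high, in front of the feeder's right half; to be left alone
Things that resemble listed ones, but are neither listed nor needed, are in the scene too. Leave any red look-alike of the tipped_vial alone. Leave any pink look-alike of the steel_tray alone.

How it is judged (in metres and radians):
On the way, in this order (a step that is already met when the one before it is completed fails the run):
1. the white vial lies in the steel tray, let go (horizontal distance between tipped_vial and steel_tray below 0.045 m and height (world z) of tipped_vial below 0.035 m and contact force between the fingers and tipped_vial below 0.1 N), for 0.2 s.
2. the pusher has closed the row (within 5 mm of packed) (value of joint pusher above 0.171 m), for 0.1 s.
At the end, for the whole second after the job is handed in: the white vial lies at rest in the steel tray (middle within 45 mm of its centre); the pusher is within 5 mm of the packed row (over 0.171) and its clamp tight (over 1.1); the three brown vials stand upright (0.1 rad) at rest in the channel between pusher and end stop (horizontal distance between tipped_vial and steel_tray below 0.045 m and height (world z) of tipped_vial below 0.035 m and linear speed of each of tipped_vial, amber_1, amber_2, amber_3 below 0.02 m/s and value of joint pusher above 0.171 m and value of joint clamp_knob above 1.1 rad and angle between each of amber_1, amber_2, amber_3's own z axis and vertical below 0.1 rad and x of amber_1 in the frame of vial_feeder between -0.012 and 0.012 m and y of each of amber_1, amber_2, amber_3 in the frame of pusher_face above 0.01 m and y of each of amber_1, amber_2, amber_3 in the frame of end_stop below -0.01 m and x of amber_2 in the frame of vial_feeder between -0.012 and 0.012 m and x of amber_3 in the frame of vial_feeder between -0.012 and 0.012 m); the robot touches nothing.
It fails at once if a brown vial is knocked over (angle between any of amber_1, amber_2, amber_3's own z axis and vertical above 0.6 rad).
It fails at once if a glass find is shoved more than 40 mm or tipped over (distance of any of flask_a, ring_foot from where it was at the start of the episode above 0.04 m or angle between any of flask_a, ring_foot's own z axis and vertical above 0.5 rad).
It also fails if it takes over 59 s, if anything falls off the work surface, if the arm or the gripper's body presses on something with over 40 N, if the wrist force passes 120 N, or if a joint passes its speed limit or range.

ROBOT

A 6-joint arm with a two-finger parallel gripper is mounted at the origin on the work surface; the furniture and walls round the work are solid. World frame = base frame: x ahead of the robot, y to its left, z up, the work surface at z = 0. Lengths are in mm, angles in degrees, forces in N, time in s.
With the tool pointing down it reaches from about 300 to 850 mm from the base axis. Payload 4.2 kg.
Tool frame: the origin (TCP) lies on the centre line of the jaws, within the pads' length; the fingertips stand 14 mm ahead of it and the grasp point (between the pads) lies 5 mm behind it (env.finger_overhang is the z of the fingertips in the tool frame, in mm); z points along the fingers, y is the line along which they close (so a half turn about z gives the same grasp; the last joint's range is limited). The gripper opens to 91 mm and grips with 3 to 60 N. Pads are 32 mm wide; open, the fingers measure 118 mm over their backs; the gripper's body (76 mm by 178 mm) begins 60 mm behind the grasp point.
Start: joints at [-64.515, 18.312, 89.639, -0, 72.044, -1.146], TCP at [257.745, -514.013, 227.976] pointing down, gripper open.
Joint ranges: [-177.97, 177.97], [-48.28, 115.42], [12.27, 149.76], [-77.06, 257.06], [2.81, 150.46], [-146.56, 146.56]. Speed limits (degrees/s): [147.25, 147.25, 180, 180, 180, 180].

INTERFACE

Orientations are given as [roll, pitch, yaw] about the fixed x, y, z axes, in that order (R = Rz(yaw) Ry(pitch) Rx(roll)).
In Python, from workcell import sensors, viewer, env gives the robot as it stands. The module is installed in compiled form; this text tells all that it offers.
- The arm moves only by the tool step_arm, never from a script. Its argument "plan" is one flat list of numbers, 6 for each row, row after row: the shift along the tool's x, y, z in cm, then the turn, a rotation vector about the tool's x, y, z in rad. In form: [x, y, z, wx, wy, wz, x, y, z, wx, wy, wz, ...]. A call has 1 to 5 rows; each row shifts and turns the commanded pose from where the row before left it, along the tool's axes as they then stand; what a row does not reach is not made up. A row lasts 1/12 s, in which the tool goes at most 41.7 mm and 7.16 degrees, less where a joint would pass 70% of its speed; a pose out of reach is approached as far as the arm can. A call is refused whole if a number of a shift passes 4.17 or a number of a turn 0.125, either way. A call with a gripper value outside its range is refused whole. "hand" is the finger opening in cm, from 0 to 9.12, set as the call begins (left out, the last holds). The fingers move at their own pace and stop on an object; "newtons" is the grip in N (left out, the last holds). Time passes only in rows, so rows that do not move let the fingers close. It gives the time, the measured TCP pose, the force, the opening and the grip force at its end, in the units of the state.
- sensors.state(): the state, without advancing time (a new reading comes with each control period).
- viewer.grab_frame(name): name is "side" or "top"; returns a dict with "img" (400x640x3 uint8, red, green, blue), "fx", "fy", "cx", "cy" (pixels), "position" and "attitude" of the camera in the world. Camera axes: x right, y down, z forward; pixel columns grow to the right and rows downward; lengths in mm; the calibration is good to about 2 mm. A picture is of the moment at which its call begins. There is no depth.
- env.job_done(): hands the job in; it is judged then, once.
Trained networks look in a picture, given as the dict that the camera call returned (one of the last four; its "shot" number tells which), for a name from the list of things; names that differ only in an ending like _2 or _b are one class to them, and where a whole thing is asked for, a point or a joint stands for the part that bears it (a point fixed in the world has none). Each returns a list of dicts, best first, with "score" (0 to 1); they miss things now and then, are a little off and sometimes report something else, mostly with a low value. They report only what shows in the picture. A call takes as long as a camera call. They do not tell look-alikes from the thing itself.
- viewer.boxes_of(name, picture): "location" ([column, row] in pixels, amid what is visible of it).
- viewer.pinpoint(name, picture): "location" ([column, row] in pixels: a listed point, or the origin of a listed thing).
The state is a dict: "time_s": time; "qpos": joint angles; "qvel": joint speeds; "effort": joint torques, N m; "ee_pos": TCP position; "ee_rot": TCP orientation; "force": force on the tool from outside, world axes, zero at the start; "torque": the same for the moment, N m; "gripper_width": finger opening in mm; "gripper_force": force on a finger pad.
Only numpy, scipy, OpenCV 4.12 (cv2) and the standard library are available. Lean on these libraries where they do the work, as an engineer would, in place of code of your own. Each camera call takes 0.05 s, during which the arm holds its last target. There are 200 camera calls.

## Working session

There is one attempt and no reset: what is moved stays moved. The work goes in short steps, Python scripts to look and compute and a tool call to move; the robot and the scene stay as the last step left them, time stands still between calls to the robot, and variables do not carry over. Pictures are saved under pics/ and viewed, at most 14 in all, crops included, and the job is handed in when it is done.

Besides the shell and the picture viewer there is one more tool, called after ">>>" as a command line: name --argument value ..., lists and objects as JSON in quotes. step_arm: Moves the arm, as the interface text tells. Its arguments: {"type":"object","properties":{"plan":{"type":"array","items":{"type":"number"}},"hand":{"type":"number"},"newtons":{"type":"number"}},"required":["plan"]}

```bash
mkdir -p pics; cat > h.py <<'E'
import numpy as np, cv2, json
from workcell import sensors, viewer, env
from scipy.spatial.transform import Rotation as R
def grab(n):
    return viewer.grab_frame(n)
def ray(p,uv):
    d=np.array([(uv[0]-p["cx"])/p["fx"],(uv[1]-p["cy"])/p["fy"],1.0])
    return np.array(p["position"],float), rot(p)@d
def rot(p):
    a=np.array(p["attitude"],float)
    return a if a.shape==(3,3) else R.from_euler('xyz',a,degrees=True).as_matrix()
def onz(p,uv,z):
    o,d=ray(p,uv); return o+d*(z-o[2])/d[2]
def proj(p,X):
    c=rot(p).T@(np.array(X,float)-np.array(p["position"],float))
    return np.array([p["fx"]*c[0]/c[2]+p["cx"],p["fy"]*c[1]/c[2]+p["cy"]])
def tri(p1,u1,p2,u2):
    o1,d1=ray(p1,u1);o2,d2=ray(p2,u2)
    s=np.linalg.lstsq(np.c_[d1,-d2],o2-o1,rcond=None)[0]
    a=o1+s[0]*d1;b=o2+s[1]*d2
    return (a+b)/2,np.linalg.norm(a-b)
E
python3 - <<'E'
from h import *
P={n:grab(n) for n in("side","top")}
for n,p in P.items():
    cv2.imwrite(f"pics/{n}0.png",p["img"][...,::-1]); print(n,p["position"],p["attitude"],p["fx"],p["cx"],p["cy"])
for n,p in P.items():
    for t in ["vial_feeder","end_stop","pusher_face","knob_grip","amber_1","tipped_vial","steel_tray","flask_a","ring_foot"]:
        print(n,t,[(np.round(r["location"],1).tolist(),round(r["score"],2)) for r in viewer.pinpoint(t,p)][:6])
print(sensors.state())
E
```

```text
side [470.68053469 829.10180728 802.82225849] [-131.52925372   -1.08746477  175.15988727] 386.8467577190579 320.5519786882901 199.61629389141584
top [ 287.24786921   32.27123196 1038.81863598] [-173.21991811   -1.22696759  -90.29813314] 369.2755302023538 319.62715332867964 200.0222539235831
side vial_feeder [([258.3, 205.9], 0.96)]
side end_stop [([244.2, 248.7], 0.84)]
side pusher_face [([266.0, 183.5], 0.69)]
side knob_grip []
side amber_1 [([251.6, 224.2], 0.72), ([256.3, 209.7], 0.48), ([248.7, 234.0], 0.46)]
side tipped_vial [([268.0, 152.3], 0.57), ([261.6, 191.4], 0.5)]
side steel_tray [([333.6, 311.1], 0.83), ([420.1, 298.6], 0.63)]
side flask_a [([220.7, 334.9], 0.69)]
side ring_foot [([307.6, 185.0], 0.48)]
top vial_feeder [([338.0, 146.5], 0.75)]
top end_stop [([287.4, 131.7], 0.84)]
top pusher_face []
top knob_grip [([374.3, 198.7], 0.58), ([396.3, 145.7], 0.44)]
top amber_1 [([296.9, 139.4], 0.8), ([316.2, 140.9], 0.5)]
top tipped_vial [([430.0, 156.1], 0.58), ([350.2, 146.7], 0.52)]
top steel_tray [([203.0, 211.3], 0.79), ([212.1, 284.6], 0.58)]
top flask_a [([315.2, 141.4], 0.75), ([196.3, 121.7], 0.6)]
top ring_foot [([286.4, 134.3], 0.66), ([374.9, 199.9], 0.48)]
{'time_s': 1.0, 'qpos': array([-6.45149947e+01,  1.83113803e+01,  8.96380572e+01,  2.51411087e-04,
        7.20449663e+01, -1.14578441e+00]), 'qvel': array([-0.00867668,  0.00840891,  0.051417  , -0.06108799,  0.12533175,
       -0.01737514]), 'effort': array([-5.75801059e-04, -4.12356806e+01, -2.32233721e+01,  7.26428395e-02,
        3.76585254e-02, -3.71371823e-05]), 'ee_pos': array([ 257.74803696, -514.01392517,  227.98754011]), 'ee_rot': array([ 1.79994400e+02, -1.27222629e-04,  2.66307122e+01]), 'force': array([ 0.36996182, -0.21700442,  0.79233294]), 'torque': array([ 0.01172002, -0.02463023, -0.04158948]), 'gripper_force': 0.0, 'gripper_width': 90.79912490812607}
```

```bash
python3 - <<'E'
import cv2,numpy as np
t=cv2.imread("pics/top0.png");s=cv2.imread("pics/side0.png")
a=cv2.resize(t[90:320,160:460],None,fx=2.6,fy=2.6,interpolation=cv2.INTER_CUBIC);cv2.imwrite("pics/topc.png",a)
b=cv2.resize(s[120:360,180:460],None,fx=2.5,fy=2.5,interpolation=cv2.INTER_CUBIC);cv2.imwrite("pics/sidec.png",b)
E
```

```text
(no output)
```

View pics/topc.png

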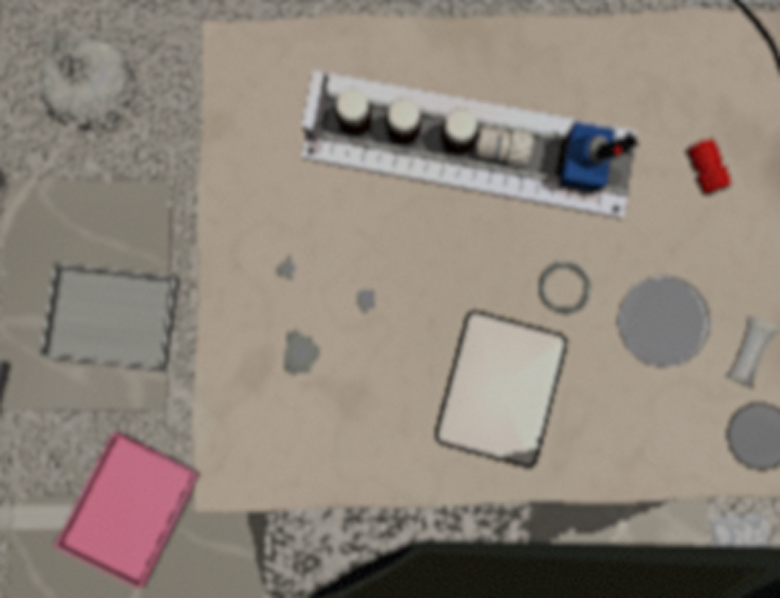

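View pics/sidec.png

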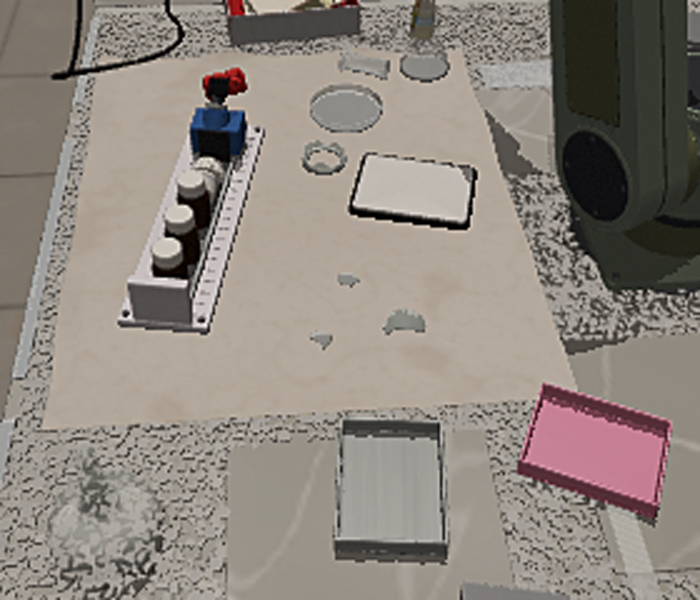

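Top picture: the feeder runs from (280,120) at the end stop to (400,165). The three brown vials' caps are at (296,132), (315,136) and (337,139). Candidates for the white vial are the white one at top (350,147) / side (262,191) and the red look-alike at top (432,154) / side (268,152), so I choose the white one. Candidates for the tray are the grey steel one at top (203,211) / side (334,311) and the pink one at top (212,285), so I choose the grey one.

```bash
python3 - <<'E'
from h import *
s=grab("side");t=grab("top")
def q(n,p): return [r["location"] for r in viewer.pinpoint(n,p)]
for n,a,b in [("end_stop",(244.2,248.7),(287.4,131.7)),("feeder",(258.3,205.9),(338,146.5)),("tipped",(261.6,191.4),(350.2,146.7)),("tray",(333.6,311.1),(203,211.3))]:
    print(n,*tri(s,a,t,b))
# plate corners (top crop /2.6 + offset), z=12
c=lambda x,y:(x/2.6+160,y/2.6+90)
for u in [(317,71),(303,158),(625,215),(635,132)]: print("corner top",onz(t,c(*u),12))
cs=lambda x,y:(x/2.5+180,y/2.5+120)
for u in [(120,324),(207,331),(264,129)]: print("corner side",onz(s,cs(*u),12))
for u in [(352,104),(404,115),(461,125)]: print("cap top",onz(t,c(*u),67))
for u in [(169,248),(180,216),(193,181)]: print("cap side",onz(s,cs(*u),67))
for u in [(477,142),(533,148)]: print("tip ends top",onz(t,c(*u),31))
print("tip z31", onz(t,(350.2,146.7),31),onz(s,(261.6,191.4),31))
for u in [(55,265),(178,277),(165,370),(44,353)]: print("tray top rim",onz(t,c(*u),22))
a=s["img"][150:240,215:305];b=t["img"][110:170,300:420]
a=cv2.resize(a,(540,540),interpolation=cv2.INTER_CUBIC);b=cv2.resize(b,None,fx=6,fy=6,interpolation=cv2.INTER_CUBIC)
cv2.imwrite("pics/t2.png",b[...,::-1]);cv2.imwrite("pics/s2.png",a[...,::-1])
E
```

```text
end_stop [609.54000263 102.82672766 -11.8089339 ] 7.71868479417125
feeder [567.08989057 -44.30005968   9.41446792] 6.860141393558963
tipped [556.9214916  -75.76916824  40.09508754] 4.168254667938465
tray [380.84461931 332.80099206  11.6631115 ] 4.488301454194619
corner top [648.66794245 116.67225422  12.        ]
corner top [550.36218657 131.25620387  12.        ]
corner top [ 486.77039241 -220.10427028   12.        ]
corner top [ 579.83160481 -234.09677437   12.        ]
corner side [644.59677474 125.81273281  12.        ]
corner side [551.76471429 141.96077137  12.        ]
corner side [ 485.29941341 -207.94766457   12.        ]
cap top [593.83518857  75.52721266  67.        ]
cap top [582.11801124  21.41180266  67.        ]
cap top [571.48080085 -37.90629876  67.        ]
cap side [590.07370598  69.31783617  67.        ]
cap side [580.69360114  18.69996613  67.        ]
cap side [568.48782533 -41.03442329  67.        ]
tip ends top [563.19685184 -57.57266981  31.        ]
tip ends top [ 556.60117675 -117.9906742    31.        ]
tip z31 [557.22002096 -76.40934894  31.        ] [560.02661303 -87.51852903  31.        ]
tray top rim [431.56409511 391.80782616  22.        ]
tray top rim [418.40951826 261.66809268  22.        ]
tray top rim [319.99373054 272.90575275  22.        ]
tray top rim [338.3481138  399.65001564  22.        ]
```

View pics/t2.png

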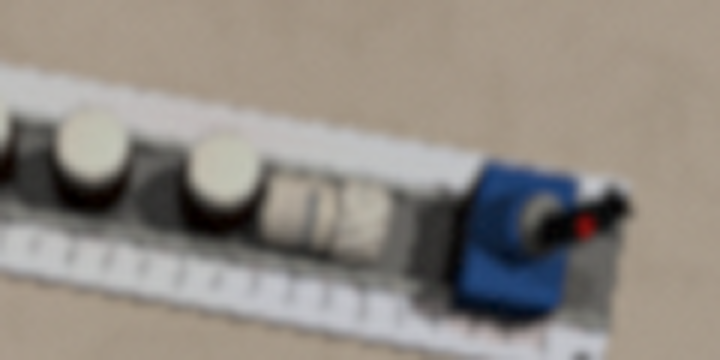

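View pics/s2.png

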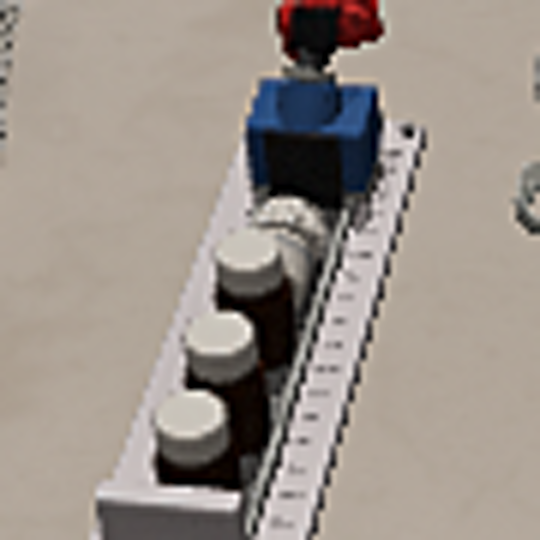

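The white vial lies with its base towards the third brown vial (t2 column 262) and its ribbed cap towards the pusher (t2 column 395). The choice is confirmed: it is white, and it lies in the channel. Now I move above it.

>>> step_arm --plan '[3.05,-1.61,0.72,0,0,0,3.05,-1.61,0.72,0,0,0,3.05,-1.61,0.72,0,0,0,3.05,-1.61,0.72,0,0,0,3.05,-1.61,0.72,0,0,0]' --hand 6.2 --newtons 25

```text
time_s: 1.52
ee_pos: [358.6, -372.4, 191.8]
ee_rot: [180.0, -0.0, 26.6]
force: [0.1, 0.1, -0.5]
gripper_width: 62.9
gripper_force: 0.0
```

>>> step_arm --plan '[3.05,-1.61,0.72,0,0,0,3.05,-1.61,0.72,0,0,0,3.05,-1.61,0.72,0,0,0,3.05,-1.61,0.72,0,0,0,3.05,-1.61,0.72,0,0,0]'

```text
time_s: 1.93
ee_pos: [459.0, -231.9, 155.8]
ee_rot: [180.0, -0.0, 26.6]
force: [0.3, 0.6, 0.2]
gripper_width: 62.0
gripper_force: 0.0
```

>>> step_arm --plan '[3.05,-1.61,0.72,0,0,0,3.05,-1.61,0.72,0,0,0,3.05,-1.61,0.72,0,0,0,3.05,-1.61,0.72,0,0,0,3.05,-1.61,0.72,0,0,0]'

```text
time_s: 2.35
ee_pos: [559.4, -91.5, 119.7]
ee_rot: [180.0, -0.0, 26.6]
force: [0.2, -0.4, -0.4]
gripper_width: 61.7
gripper_force: 0.0
```

>>> step_arm --plan '[0,0,0,0,0,-0.115,0,0,0,0,0,-0.115,0,0,0,0,0,-0.115,0,0,0,0,0,-0.115]'

```text
time_s: 2.68
ee_pos: [558.7, -92.6, 119.8]
ee_rot: [-180.0, 0.0, 53.4]
force: [-1.0, -0.7, -0.2]
gripper_width: 62.2
gripper_force: 0.0
```

>>> step_arm --plan '[0,0,0,0,0,-0.115,0,0,0,0,0,-0.115,0,0,0,0,0,-0.115,0,0,0,0,0,-0.115]'

```text
time_s: 3.02
ee_pos: [558.6, -93.0, 120.0]
ee_rot: [180.0, 0.0, 79.7]
force: [0.6, -0.4, -0.4]
gripper_width: 62.0
gripper_force: 0.0
```

```bash
python3 - <<'E'
from h import *
s=grab("side");t=grab("top")
im=s["img"][...,::-1].copy(); 
x0,y0,f=210,120,6
b=cv2.resize(im[y0:y0+100,x0:x0+100],None,fx=f,fy=f,interpolation=cv2.INTER_CUBIC)
for X,c in [((558.6,-93,31),(0,0,255)),((560,-86,31),(0,255,0)),((568,-41,67),(255,0,0))]:
    u=(proj(s,X)-[x0,y0])*f; cv2.circle(b,tuple(int(v) for v in u),3,c,-1)
cv2.imwrite("pics/s3.png",b)
for n in("tipped_vial","amber_1","pusher_face","knob_grip"):
    for p in(s,t): print(n,[(np.round(r["location"],1).tolist(),round(r["score"],2)) for r in viewer.pinpoint(n,p)][:4])
E
```

```text
tipped_vial [([262.5, 192.3], 0.69), ([266.9, 152.0], 0.45)]
tipped_vial [([429.1, 154.4], 0.66)]
amber_1 [([251.3, 233.0], 0.57), ([254.3, 220.0], 0.56), ([258.7, 203.6], 0.54)]
amber_1 [([318.5, 139.7], 0.73), ([295.6, 136.3], 0.59), ([335.7, 145.1], 0.51)]
pusher_face [([266.0, 184.5], 0.8)]
pusher_face []
knob_grip [([264.1, 153.0], 0.51)]
knob_grip []
```

View pics/s3.png

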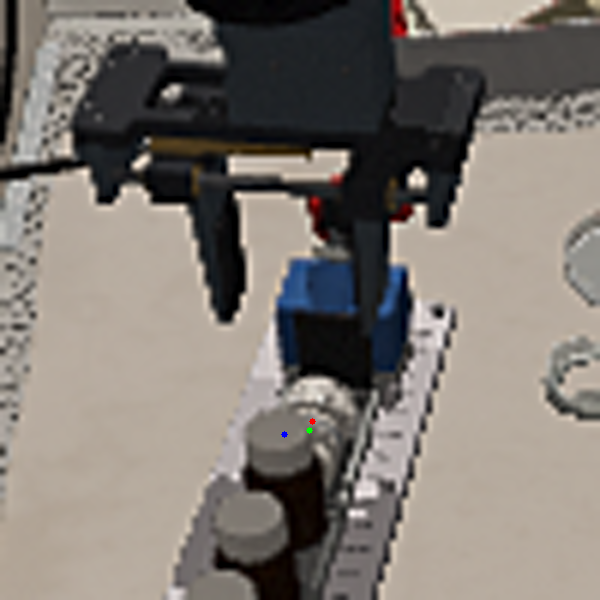

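The jaws straddle the channel above the white vial: fingers at crop (230,300) and (370,320), vial cap at (320,400), no brown vial between them. I go down and grip.

>>> step_arm --plan '[0,0,2.2,0,0,0,0,0,2.2,0,0,0,0,0,2.2,0,0,0,0,0,1.2,0,0,0,0,0,0.5,0,0,0]'

```text
time_s: 3.93
ee_pos: [557.1, -92.8, 34.9]
ee_rot: [-179.8, 0.0, 79.3]
force: [0.1, -0.6, 0.0]
gripper_width: 61.9
gripper_force: 0.0
```

>>> step_arm --plan '[0,0,0,0,0,0,0,0,0,0,0,0,0,0,0,0,0,0,0,0,0,0,0,0,0,0,0,0,0,0]' --hand 2 --newtons 20

```text
time_s: 4.35
ee_pos: [559.2, -93.2, 38.0]
ee_rot: [179.9, 0.0, 79.3]
force: [0.1, -0.1, 1.2]
gripper_width: 37.4
gripper_force: 20.0
```

>>> step_arm --plan '[0,0,-0.5,0,0,0,0,0,-1,0,0,0,0,0,-2,0,0,0,0,0,-2,0,0,0,0,0,-2,0,0,0]'

```text
time_s: 4.77
ee_pos: [558.4, -93.0, 113.6]
ee_rot: [180.0, 0.0, 79.3]
force: [-0.0, -0.0, -0.3]
gripper_width: 37.6
gripper_force: 20.0
```

>>> step_arm --plan '[0,0,-3,0,0,0,2.7,-1.82,0,0,0,0,2.7,-1.82,0,0,0,0,2.7,-1.82,0,0,0,0,2.7,-1.82,0,0,0,0]'

```text
time_s: 5.18
ee_pos: [506.3, 27.5, 143.2]
ee_rot: [179.9, -0.0, 79.3]
force: [-0.3, 1.0, -0.9]
gripper_width: 37.3
gripper_force: 20.0
```

>>> step_arm --plan '[2.7,-1.82,0,0,0,0,2.7,-1.82,0,0,0,0,2.7,-1.82,0,0,0,0,2.7,-1.82,0,0,0,0,2.7,-1.82,0,0,0,0]'

```text
time_s: 5.6
ee_pos: [441.7, 177.3, 143.1]
ee_rot: [179.9, -0.0, 79.3]
force: [-0.2, 0.4, -0.4]
gripper_width: 37.3
gripper_force: 20.0
```

>>> step_arm --plan '[2.7,-1.82,0,0,0,0,2.7,-1.82,0,0,0,0,2.7,-1.82,0,0,0,0,2.7,-1.82,0,0,0,0,0,0,0,0,0,0]'

```text
time_s: 6.02
ee_pos: [389.3, 300.0, 143.1]
ee_rot: [180.0, -0.2, 79.6]
force: [-0.9, -0.1, -0.4]
gripper_width: 37.5
gripper_force: 20.0
```

```bash
python3 - <<'E'
from h import *
s=grab("side");t=grab("top");st=sensors.state();print(st["ee_pos"],st["ee_rot"],st["gripper_width"])
L={}
for n in("tipped_vial","steel_tray","amber_1"):
    for p,k in((s,"s"),(t,"t")): L[n+k]=[(np.round(r["location"],1).tolist(),round(r["score"],2)) for r in viewer.pinpoint(n,p)][:4]; print(n,k,L[n+k])
a=cv2.resize(s["img"][220:350,270:420],None,fx=3,fy=3,interpolation=cv2.INTER_CUBIC)
b=cv2.resize(t["img"][110:210,280:430],None,fx=5,fy=5,interpolation=cv2.INTER_CUBIC)[:390,:]
c=np.zeros((390,450+0,3),np.uint8);c[:a.shape[0]]=a
cv2.imwrite("pics/m4.png",cv2.resize(np.hstack([c,cv2.resize(t["img"][170:270,160:280],(350,390))]),(800,390))[...,::-1])
E
```

```text
[390.43340202 296.39838074 142.65488519] [ 1.79951992e+02 -1.26657300e-02  7.95054170e+01] 37.52188706687689
tipped_vial s [([332.4, 265.3], 0.79), ([270.1, 152.4], 0.43)]
tipped_vial t [([431.7, 154.8], 0.58), ([198.2, 203.4], 0.56), ([374.6, 200.5], 0.45)]
steel_tray s [([332.9, 316.3], 0.56)]
steel_tray t [([204.5, 211.7], 0.69), ([340.7, 147.6], 0.42)]
amber_1 s [([256.7, 207.2], 0.8), ([250.3, 234.9], 0.58), ([253.2, 223.6], 0.5)]
amber_1 t [([299.6, 139.4], 0.79), ([319.1, 139.3], 0.71), ([335.1, 143.0], 0.45), ([339.3, 147.1], 0.37)]
```

View pics/m4.png

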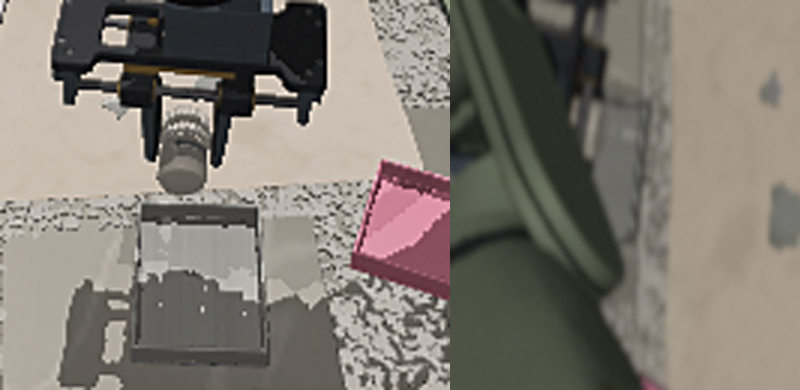

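The vial is held between the fingers (left half, (185,150)) with the tray below and in front of it (200,285). I finish the transfer and lower.

>>> step_arm --plan '[1.35,-0.85,0,0,0,0,1.35,-0.85,0,0,0,0,0,0,2.5,0,0,0,0,0,2.5,0,0,0,0,0,2.5,0,0,0]'

```text
time_s: 6.83
ee_pos: [379.8, 325.1, 66.5]
ee_rot: [179.9, -0.1, 79.3]
force: [-0.3, -0.7, -0.9]
gripper_width: 37.4
gripper_force: 20.0
```

>>> step_arm --plan '[0,0,1.7,0,0,0,0,0,1.0,0,0,0,0,0,0.6,0,0,0,0,0,0.4,0,0,0,0,0,0,0,0,0]'

```text
time_s: 7.25
ee_pos: [379.5, 325.2, 29.8]
ee_rot: [180.0, 0.0, 79.3]
force: [-0.6, 0.0, -1.0]
gripper_width: 37.5
gripper_force: 20.0
```

>>> step_arm --plan '[0,0,0,0,0,0,0,0,0,0,0,0,0,0,0,0,0,0]' --hand 5.4

```text
time_s: 7.5
ee_pos: [379.7, 325.8, 30.8]
ee_rot: [179.9, -0.1, 79.3]
force: [-0.3, 0.8, -0.6]
gripper_width: 53.0
gripper_force: 0.0
```

>>> step_arm --plan '[0,0,-0.5,0,0,0,0,0,-1.5,0,0,0,0,0,-3,0,0,0,0,0,-3,0,0,0,0,0,-3,0,0,0]'

```text
time_s: 7.92
ee_pos: [378.9, 325.2, 141.8]
ee_rot: [180.0, -0.0, 79.3]
force: [0.7, -0.1, 1.1]
gripper_width: 53.9
gripper_force: 0.0
```

```bash
python3 - <<'E'
from h import *
t=cv2.imread("pics/top0.png");s=cv2.imread("pics/side0.png")
a=cv2.resize(t[125:170,370:410],(400,450),interpolation=cv2.INTER_CUBIC)
b=cv2.resize(s[143:188,248:288],(400,450),interpolation=cv2.INTER_CUBIC)
cv2.imwrite("pics/k5.png",np.hstack([a,b]))
p=grab("side")
print([(r["location"],r["score"]) for r in viewer.pinpoint("tipped_vial",p)],[(r["location"],r["score"]) for r in viewer.pinpoint("steel_tray",p)])
for n in [(333.6,311.1)]: print(onz(p,n,0))
for r in viewer.pinpoint("tipped_vial",p): print(onz(p,r["location"],22))
E
```

```text
[([334.6, 307.1], 0.77)] [([334.3, 316.9], 0.95), ([416.7, 299.0], 0.84)]
[381.73880534 324.96653113   0.        ]
[380.70322401 328.44773453  22.        ]
```

View pics/k5.png

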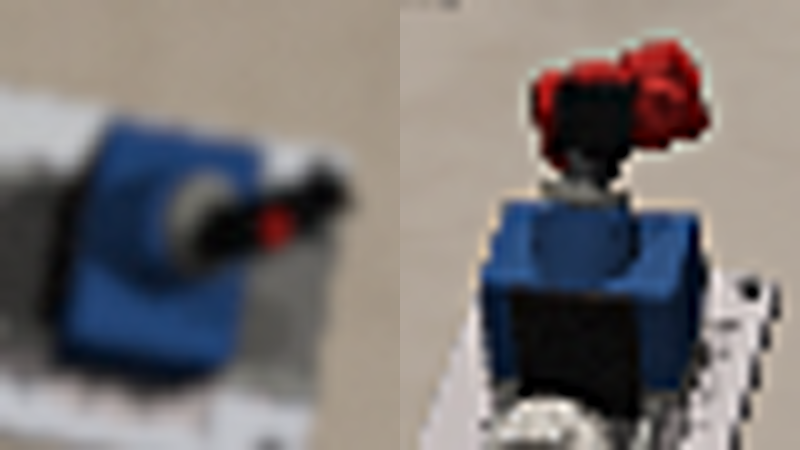

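Vial is in the tray at about (381,328), tray centre (379,331). In the zoom, the wing shows at top crop centre (270,215), lengthwise along the channel and turned slightly, with its red mark on the end facing the vials. I fit the wing's pose from both views.

```bash
cat > fit.py <<'E'
from h import *
from scipy.optimize import differential_evolution
e=np.array([.186,.983,0]);e/=np.linalg.norm(e);ex=np.array([e[1],-e[0],0]);C=np.array([566.4,-51.5,0])
F=np.c_[ex,e,[0,0,1]]
Rk=lambda phi:F@R.from_euler('x',35,degrees=True).as_matrix()@R.from_euler('z',90-phi,degrees=True).as_matrix()  # phi clockwise from +y
B=np.array([[x,y,z] for x in(-20,20) for y in(-6.5,6.5) for z in(-14,12)],float)
E
python3 - <<'E'
from fit import *
t=grab("top");s=grab("side")
it=cv2.imread("pics/top0.png").astype(int);iz=cv2.imread("pics/side0.png").astype(int)
K=6
def up(im,x0,y0,w,h): return cv2.resize(im[y0:y0+h,x0:x0+w].astype(np.uint8),None,fx=K,fy=K,interpolation=cv2.INTER_CUBIC).astype(int)
A=up(it,384,135,24,22);S=up(iz,258,145,20,20)
mt=(A[...,0]<75)&(A[...,1]<75)&((A[...,2]<75)|(A[...,2]>A[...,1]+60))
ms=(S.max(2)<70)
ms[int(14*K):]=0
def hull(p,G,phi,x0,y0,sh):
    u=np.array([proj(p,G+Rk(phi)@b) for b in B]);u=((u+.5-[x0,y0])*K-.5).astype(np.float32)
    m=np.zeros(sh,np.uint8);cv2.fillConvexPoly(m,cv2.convexHull(u).astype(np.int32),1);return m>0
def iou(a,b): return (a&b).sum()/max(1,(a|b).sum())
def cost(q):
    G=C+F@np.array([q[0],q[1],q[2]]);
    return -iou(hull(t,G,q[3],384,135,mt.shape),mt)-.6*iou(hull(s,G,q[3],258,145,ms.shape),ms)
best=differential_evolution(cost,[(-10,10),(-180,-130),(70,115),(-80,80)],seed=1,maxiter=60,popsize=15)
q=best.x;G=C+F@q[:3];print(q,best.fun,G)
print(tri(s,(264.1,153.0),t,(396.3,145.7)))
for r in (14,-14): print("mark?",proj(t,G+Rk(q[3])@[r,0,12]),"obs",(397.8-.0,147.3))
# local scan over phi
for phi in range(-60,61,15):
    b=differential_evolution(lambda w:cost([w[0],w[1],w[2],phi]),[(-10,10),(-180,-130),(70,115)],seed=1,maxiter=20,popsize=8);print(phi,b.x.round(1),round(b.fun,3))
o1=A.astype(np.uint8).copy();o2=S.astype(np.uint8).copy()
for o,m,f in((o1,mt,hull(t,G,q[3],384,135,mt.shape)),(o2,ms,hull(s,G,q[3],258,145,ms.shape))):
    for mm,c in((m,(0,255,255)),(f,(0,255,0))): cv2.drawContours(o,cv2.findContours(mm.astype(np.uint8),0,2)[0],-1,c,1)
cv2.imwrite("pics/f6.png",np.hstack([cv2.resize(o1,(400,400)),cv2.resize(o2,(400,400))]))
E
```

```text
[  -2.26180926 -139.15655636   97.43356536  -37.87315982] -1.1272739026524259 [ 538.30595088 -187.80989459   97.43356536]
(array([ 545.62638154, -190.71236785,  100.12347895]), np.float64(8.127469893675764))
mark? [395.35848549 148.55155639] obs (397.8, 147.3)
mark? [402.09630857 144.75105511] obs (397.8, 147.3)
-60 [  -6.1 -134.1  101.1] -0.917
-45 [  -4.4 -138.    99.1] -1.076
-30 [  -2.6 -139.3   97.7] -1.073
-15 [  -3.2 -138.5   98.3] -0.783
0 [  -3.7 -133.9  102.4] -0.76
15 [  -2.9 -130.9  103.9] -0.763
30 [  -6.1 -130.1  103.9] -0.701
45 [  -4.5 -142.3   95. ] -0.677
60 [  -7.2 -141.4   96.1] -0.688
```

View pics/f6.png

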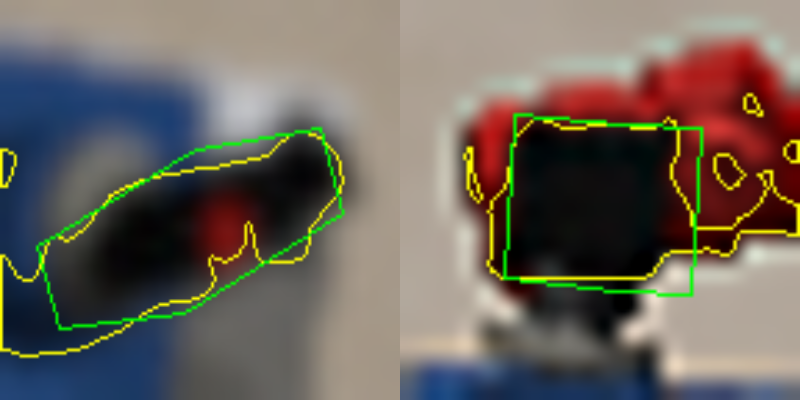

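>>> step_arm --plan '[-3.33,1.58,-0.24,0,0,0,-3.33,1.58,-0.24,0,0,0,-3.33,1.58,-0.24,0,0,0,-3.33,1.58,-0.24,0,0,0,-3.33,1.58,-0.24,0,0,0]' --hand 4.5

```text
time_s: 8.63
ee_pos: [425.1, 145.2, 150.6]
ee_rot: [-179.8, 0.1, 79.4]
force: [0.1, -0.9, -0.6]
gripper_width: 44.8
gripper_force: 0.0
```

>>> step_arm --plan '[-3.33,1.58,-0.24,0,0,0,-3.33,1.58,-0.24,0,0,0,-3.33,1.58,-0.24,0,0,0,-3.33,1.58,-0.24,0,0,0,-3.33,1.58,-0.24,0,0,0]'

```text
time_s: 9.05
ee_pos: [472.0, -32.9, 162.7]
ee_rot: [-179.8, 0.0, 79.3]
force: [0.5, 0.5, 0.4]
gripper_width: 45.0
gripper_force: 0.0
```

>>> step_arm --plan '[-3.33,1.58,-0.24,0,0,0,-3.33,1.58,-0.24,0,0,0,-3.33,1.58,-0.24,0,0,0,-3.33,1.58,-0.24,0,0,0,-3.33,1.58,-0.24,0,0,0]'

```text
time_s: 9.47
ee_pos: [519.0, -211.0, 174.3]
ee_rot: [-179.8, -0.0, 79.3]
force: [1.5, 0.4, 0.5]
gripper_width: 45.0
gripper_force: 0.0
```

>>> step_arm --plan '[-3.33,1.58,-0.24,0,0,0,0,0,0,0,0.122,0,0,0,0,0,0.122,0,0,0,0,0,0.122,0,0,0,0,0,0.122,0]'

```text
time_s: 9.88
ee_pos: [528.9, -245.3, 177.8]
ee_rot: [-180.0, -28.3, 79.3]
force: [-0.3, -0.7, -1.0]
gripper_width: 44.7
gripper_force: 0.0
```

>>> step_arm --plan '[0,0,0,0,0.122,0,0,0,0,0,0,-0.105,0,0,0,0,0,-0.105,0,0,0,0,0,-0.105,0,0,0,0,0,-0.105]'

```text
time_s: 10.3
ee_pos: [528.3, -245.0, 176.2]
ee_rot: [164.1, -31.7, 108.1]
force: [-0.2, 0.1, -0.6]
gripper_width: 45.1
gripper_force: 0.0
```

>>> step_arm --plan '[0,0,0,0,0,-0.105,0,0,0,0,0,0]'

```text
time_s: 10.47
ee_pos: [528.4, -244.7, 176.6]
ee_rot: [160.8, -29.9, 114.6]
force: [-0.5, -0.4, 0.2]
gripper_width: 45.1
gripper_force: 0.0
```

```bash
python3 - <<'E'
from fit import *
st=sensors.state();print(st["ee_pos"],st["ee_rot"],st["qpos"])
Rt=R.from_euler('xyz',st["ee_rot"],degrees=True).as_matrix()
T=Rk(-30)@np.diag([1,-1,-1]);print("rot err(tool)",R.from_matrix(Rt.T@T).as_rotvec())
print("to G tool mm",Rt.T@(np.array([538.5,-188,97.5])-st["ee_pos"]))
s=grab("side");t=grab("top")
for p in(s,t): print([(np.round(r["location"],1).tolist(),round(r["score"],2)) for r in viewer.pinpoint("knob_grip",p)])
a=cv2.resize(s["img"][110:200,210:310],(440,400),interpolation=cv2.INTER_CUBIC);b=cv2.resize(t["img"][100:200,340:430],(360,400),interpolation=cv2.INTER_CUBIC)
cv2.imwrite("pics/n7.png",np.hstack([a,b])[...,::-1])
E
```

```text
[ 528.44133717 -244.73860109  176.56477275] [160.76113828 -29.86130906 114.62335916] [-41.74272976  29.82662043  87.49173084  29.56092376  83.65558571
 -70.07624999]
rot err(tool) [-0.00238553 -0.00207931  0.00185993]
to G tool mm [ 1.73008824  0.5851883  97.81793389]
[([264.7, 154.4], 0.56)]
[([396.5, 145.8], 0.67)]
```

View pics/n7.png

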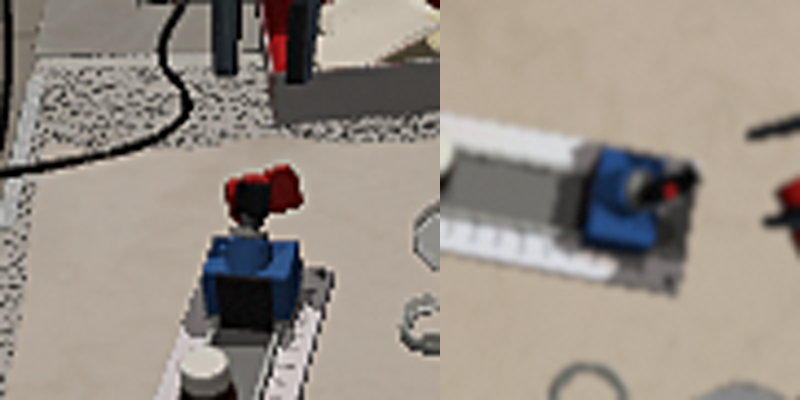

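The jaws (right half, (770,130) and (790,215)) line up with the wing at (670,188), and nothing stands between them. I advance along the axis and close gently.

>>> step_arm --plan '[0.1,0,2.5,0,0,0,0.1,0,2.5,0,0,0,0,0,2.2,0,0,0,0,0,1.5,0,0,0,0,0,0.8,0,0,0]'

```text
time_s: 11.08
ee_pos: [537.6, -188.3, 99.8]
ee_rot: [160.9, -29.9, 114.5]
force: [-0.6, 0.4, -0.9]
gripper_width: 45.0
gripper_force: 0.0
```

>>> step_arm --plan '[0,0,0,0,0,0,0,0,0,0,0,0,0,0,0,0,0,0,0,0,0,0,0,0,0,0,0,0,0,0]' --hand 0.5 --newtons 10

```text
time_s: 11.5
ee_pos: [538.4, -190.7, 102.1]
ee_rot: [160.7, -29.6, 114.6]
force: [0.4, -0.5, 2.0]
gripper_width: 14.2
gripper_force: 7.9
```

```bash
python3 - <<'E'
from fit import *
st=sensors.state();print({k:np.round(st[k],2) for k in("ee_pos","ee_rot","force","torque","gripper_width","gripper_force","qpos")})
Rt=R.from_euler('xyz',st["ee_rot"],degrees=True).as_matrix();print("tool F",Rt.T@st["force"],"e in tool",Rt.T@e)
s=grab("side")
a=cv2.resize(s["img"][120:200,220:300],(600,600),interpolation=cv2.INTER_CUBIC);cv2.imwrite("pics/g8.png",a[...,::-1])
E
```

```text
{'ee_pos': array([ 538.41, -190.75,  102.12]), 'ee_rot': array([160.68, -29.63, 114.59]), 'force': array([ 0.36, -0.53,  1.96]), 'torque': array([-0.28, -0.52, -0.09]), 'gripper_width': np.float64(14.23), 'gripper_force': np.float64(7.94), 'qpos': array([-37.44,  31.93,  96.07,  32.42,  72.39, -72.57])}
tool F [ 0.41905819  0.76280916 -1.86604653] e in tool [0.70933304 0.41190784 0.57199525]
```

View pics/g8.png

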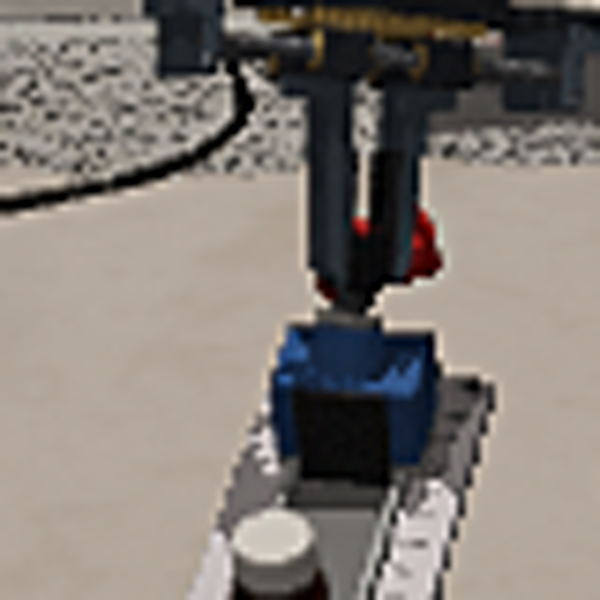

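The wing sits between the fingers (crop (360,260)), and the channel in front of the pusher is clear up to the first brown vial. I grip harder and push along the channel.

>>> step_arm --plan '[0,0,0,0,0,0,0.28,0.17,0.23,0,0,0,0.57,0.33,0.46,0,0,0,0.57,0.33,0.46,0,0,0,0.57,0.33,0.46,0,0,0]' --newtons 25

```text
time_s: 11.97
ee_pos: [544.3, -161.5, 102.1]
ee_rot: [160.6, -29.7, 114.6]
force: [0.7, -1.5, 4.9]
gripper_width: 12.8
gripper_force: 25.0
```

>>> step_arm --plan '[0.57,0.33,0.46,0,0,0,0.57,0.33,0.46,0,0,0,0.57,0.33,0.46,0,0,0,0.57,0.33,0.46,0,0,0,0.57,0.33,0.46,0,0,0]'

```text
time_s: 12.38
ee_pos: [551.9, -121.8, 102.1]
ee_rot: [160.6, -29.7, 114.6]
force: [1.0, -1.4, 4.6]
gripper_width: 12.6
gripper_force: 25.0
```

```bash
python3 - <<'E'
from fit import *
st=sensors.state();print({k:np.round(st[k],2) for k in("ee_pos","ee_rot","force","torque","gripper_width","qpos")})
Rt=R.from_euler('xyz',st["ee_rot"],degrees=True).as_matrix();print("tool F",Rt.T@st["force"],"e in tool",Rt.T@e, "along", (st["ee_pos"]-C)@e,"x",(st["ee_pos"]-C)@ex)
s=grab("side")
for n in("pusher_face","amber_1","end_stop"):
    for r in viewer.pinpoint(n,s): 
        q=onz(s,r["location"],12)-C; print(n,np.round(r["location"],1),round(r["score"],2),"along",q@e,"x",q@ex)
E
```

```text
{'ee_pos': array([ 551.88, -121.83,  102.07]), 'ee_rot': array([160.6 , -29.67, 114.62]), 'force': array([ 1.  , -1.43,  4.59]), 'torque': array([-0.05, -0.34, -0.08]), 'gripper_width': np.float64(12.64), 'qpos': array([-31.45,  30.  ,  99.96,  35.28,  68.19, -69.65])}
tool F [ 0.77803088  1.9042441  -4.45708415] e in tool [0.70883167 0.41134947 0.57301769] along -71.80135930621621 x -1.1897761330639827
pusher_face [258.3 200.5] 0.8 along -14.86085542970176 x 7.514272128611317
amber_1 [253.2 221.8] 0.62 along 77.47258793733006 x 1.5910374453267284
amber_1 [256.  207.4] 0.6 along 16.51877843032249 x 7.438223542557481
amber_1 [248. 233.] 0.52 along 122.66447998361458 x 5.706705710154673
end_stop [243. 247.] 0.62 along 175.00106105613656 x 6.521214721142636
```

>>> step_arm --plan '[0.43,0.25,0.34,0,0,0,0.43,0.25,0.34,0,0,0,0.43,0.25,0.34,0,0,0,0.43,0.25,0.34,0,0,0,0.43,0.25,0.34,0,0,0]'

```text
time_s: 13.0
ee_pos: [557.2, -93.9, 102.0]
ee_rot: [160.7, -29.6, 114.6]
force: [2.0, -2.7, 4.4]
gripper_width: 12.5
gripper_force: 25.0
```

>>> step_arm --plan '[0.43,0.25,0.34,0,0,0,0.43,0.25,0.34,0,0,0,0.43,0.25,0.34,0,0,0,0.43,0.25,0.34,0,0,0,0.43,0.25,0.34,0,0,0]'

```text
time_s: 13.42
ee_pos: [562.8, -63.8, 102.1]
ee_rot: [160.7, -29.6, 114.6]
force: [2.3, -2.2, 3.2]
gripper_width: 12.7
gripper_force: 25.0
```

>>> step_arm --plan '[0.14,0.08,0.115,0,0,0,0.14,0.08,0.115,0,0,0]'

```text
time_s: 13.58
ee_pos: [563.6, -59.9, 102.1]
ee_rot: [160.7, -29.6, 114.6]
force: [3.6, -3.6, 4.1]
gripper_width: 12.6
gripper_force: 25.0
```

```bash
cat > chk.py <<'E'
from fit import *
st=sensors.state();print({k:np.round(st[k],2) for k in("ee_pos","ee_rot","force","torque","gripper_width","qpos")})
Rt=R.from_euler('xyz',st["ee_rot"],degrees=True).as_matrix();print("tool F",Rt.T@st["force"],"e in tool",Rt.T@e, "along", (st["ee_pos"]-C)@e,"x",(st["ee_pos"]-C)@ex)
s=grab("side")
for n in("pusher_face","amber_1","end_stop"):
    for r in viewer.pinpoint(n,s): 
        q=onz(s,r["location"],12)-C; print(n,np.round(r["location"],1),round(r["score"],2),"along",q@e,"x",q@ex)
E
python3 chk.py
```

```text
{'ee_pos': array([563.6 , -59.9 , 102.09]), 'ee_rot': array([160.66, -29.63, 114.59]), 'force': array([ 3.59, -3.58,  4.11]), 'torque': array([-0.36, -0.7 , -0.4 ]), 'gripper_width': np.float64(12.55), 'qpos': array([-25.59,  28.68, 102.51,  37.79,  64.52, -66.51])}
tool F [-2.09078261  3.63652094 -5.00111259] e in tool [0.7094098  0.41160578 0.57211748] along -8.776312250030715 x -1.1874588040071772
pusher_face [258.3 215. ] 0.65 along 47.95147444582533 x -6.677095955479024
amber_1 [249.3 223.7] 0.68 along 86.37860504060917 x 10.85899852896212
amber_1 [247.6 235.3] 0.56 along 131.389668216692 x 4.6871159555582835
amber_1 [253.3 217.9] 0.46 along 61.67718285419948 x 5.024459393122602
end_stop [243.2 244.6] 0.82 along 166.5102009234984 x 8.147153247387521
end_stop [251.7 225.6] 0.42 along 93.02472548352725 x 2.2704605899642303
```

>>> step_arm --plan '[0.14,0.08,0.115,0,0,0,0.14,0.08,0.115,0,0,0]'

```text
time_s: 13.95
ee_pos: [564.3, -56.5, 102.1]
ee_rot: [160.7, -29.6, 114.6]
force: [4.1, -2.6, 4.5]
gripper_width: 13.1
gripper_force: 25.0
```

>>> step_arm --plan '[0.14,0.08,0.115,0,0,0,0,0,0,0,0,0]'

```text
time_s: 14.12
ee_pos: [564.7, -54.2, 102.1]
ee_rot: [160.6, -29.7, 114.6]
force: [4.3, -1.0, 2.8]
gripper_width: 13.1
gripper_force: 25.0
```

>>> step_arm --plan '[0.14,0.08,0.115,0,0,0,0,0,0,0,0,0]'

```text
time_s: 14.28
ee_pos: [565.0, -52.3, 102.1]
ee_rot: [160.6, -29.6, 114.6]
force: [5.3, -2.1, 4.1]
gripper_width: 12.8
gripper_force: 25.0
```

```bash
python3 chk.py
```

```text
{'ee_pos': array([565.01, -52.31, 102.1 ]), 'ee_rot': array([160.64, -29.65, 114.57]), 'force': array([ 5.26, -2.09,  4.06]), 'torque': array([-0.31, -0.95, -0.47]), 'gripper_width': np.float64(12.77), 'qpos': array([-24.87,  28.55, 102.78,  38.13,  64.08, -66.12])}
tool F [-1.54771613  5.53239818 -3.935978  ] e in tool [0.70941198 0.41116806 0.57242945] along -1.0557810248145905 x -1.2145465057684834
pusher_face [251.1 211.5] 0.76 along 35.86068278190355 x 17.750016490061803
amber_1 [255.9 219. ] 0.72 along 65.24196798754164 x -3.4985230408496237
amber_1 [250.4 225.5] 0.6 along 93.07996415321014 x 6.0303701279161865
amber_1 [248.7 239.7] 0.56 along 147.1786993061455 x -2.2946742373516305
end_stop [245.8 246.8] 0.95 along 173.40786886002124 x -0.7636648658794797
end_stop [249.7 229.8] 0.51 along 109.95896516984138 x 3.9588763370841504
```

>>> step_arm --plan '[0.1,0.13,0.115,0,0,0,0,0,0,0,0,0]'

```text
time_s: 14.65
ee_pos: [565.5, -50.3, 102.1]
ee_rot: [160.7, -29.7, 114.6]
force: [2.6, -2.0, 5.3]
gripper_width: 12.7
gripper_force: 25.0
```

>>> step_arm --plan '[0.12,0.12,0.115,0,0,0,0,0,0,0,0,0]'

```text
time_s: 14.82
ee_pos: [565.9, -48.2, 102.1]
ee_rot: [160.7, -29.7, 114.6]
force: [2.9, -1.9, 4.7]
gripper_width: 12.9
gripper_force: 25.0
```

>>> step_arm --plan '[0.12,0.12,0.115,0,0,0,0,0,0,0,0,0]'

```text
time_s: 14.98
ee_pos: [566.3, -46.0, 102.1]
ee_rot: [160.7, -29.8, 114.6]
force: [2.3, -1.4, 5.2]
gripper_width: 13.1
gripper_force: 25.0
```

>>> step_arm --plan '[0.12,0.12,0.115,0,0,0,0,0,0,0,0,0]'

```text
time_s: 15.15
ee_pos: [566.6, -45.3, 102.1]
ee_rot: [160.8, -29.7, 114.6]
force: [-2.2, -7.0, 8.2]
gripper_width: 13.0
gripper_force: 25.0
```

>>> step_arm --plan '[0.12,0.12,0.115,0,0,0,0,0,0,0,0,0]'

```text
time_s: 15.32
ee_pos: [566.7, -45.0, 102.1]
ee_rot: [160.9, -29.5, 114.6]
force: [-6.2, -14.0, 12.4]
gripper_width: 12.8
gripper_force: 25.0
```

>>> step_arm --plan '[0.12,0.12,0.115,0,0,0,0,0,0,0,0,0]'

```text
time_s: 15.48
ee_pos: [566.8, -44.7, 102.1]
ee_rot: [161.0, -29.4, 114.6]
force: [-10.1, -20.9, 16.4]
gripper_width: 13.0
gripper_force: 25.0
```

```bash
python3 chk.py; python3 - <<'E'
from h import *
s=grab("side");t=grab("top")
a=cv2.resize(s["img"][165:265,215:295],(480,600),interpolation=cv2.INTER_CUBIC)
cv2.imwrite("pics/r9.png",a[...,::-1])
E
```

```text
{'ee_pos': array([566.76, -44.74, 102.13]), 'ee_rot': array([161.03, -29.38, 114.63]), 'force': array([-10.1 , -20.87,  16.4 ]), 'torque': array([-1.75,  1.22,  0.58]), 'gripper_width': np.float64(12.97), 'qpos': array([-23.9 ,  28.42, 102.77,  37.91,  63.7 , -65.29])}
tool F [ -4.81675249  -9.91156751 -26.17089139] e in tool [0.71074555 0.41703278 0.56650191] along 6.713733287489966 x -0.9020394159060364
pusher_face [254.  216.1] 0.82 along 54.03934689608621 x 4.741867909941711
amber_1 [252.9 219.4] 0.64 along 67.9193987276087 x 4.732042999692546
amber_1 [251.2 230.2] 0.49 along 110.98012968390262 x -0.5901145089934112
amber_1 [247.2 237.6] 0.46 along 140.00944931034005 x 3.67984364748027
```

View pics/r9.png

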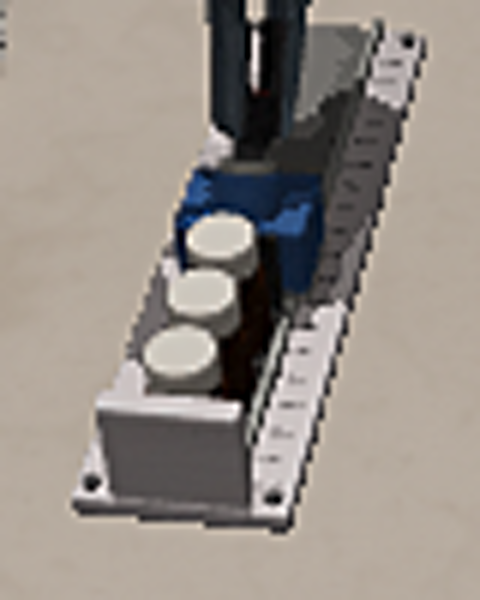

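The row is closed: caps at crop (222,240), (202,295) and (182,352), all upright and tight to the stop, with the force rising. I relax the press a little and turn the knob clockwise.

>>> step_arm --plan '[-0.12,-0.15,-0.13,0,0,0,-0.12,-0.15,-0.13,0,0,0,0,0,0,0,0,0]' --newtons 40

```text
time_s: 16.03
ee_pos: [566.5, -45.4, 102.0]
ee_rot: [160.8, -29.7, 114.6]
force: [-0.6, -6.6, 7.7]
gripper_width: 12.6
gripper_force: 40.0
```

>>> step_arm --plan '[0,0,0,0,0,0.08,0,0,0,0,0,0.08,0,0,0,0,0,0.08,0,0,0,0,0,0.08]'

```text
time_s: 16.37
ee_pos: [567.6, -45.2, 102.3]
ee_rot: [172.0, -34.1, 93.4]
force: [2.9, -4.5, 6.4]
gripper_width: 12.6
gripper_force: 40.0
```

```bash
python3 chk.py|head -2; python3 -c "
from fit import *
st=sensors.state();Rt=R.from_euler('xyz',st['ee_rot'],degrees=True).as_matrix();print('tool T',Rt.T@st['torque'])"
```

```text
{'ee_pos': array([567.62, -45.24, 102.35]), 'ee_rot': array([171.98, -34.1 ,  93.35]), 'force': array([ 2.88, -4.48,  6.42]), 'torque': array([-0.39, -0.65, -0.31]), 'gripper_width': np.float64(12.61), 'qpos': array([-24.12,  28.51, 102.8 ,  38.38,  63.77, -47.09])}
tool F [-0.24624942  3.69172377 -7.4734708 ] e in tool [0.80326492 0.16476506 0.5723792 ] along 6.378640415588793 x 0.037593587432475754
tool T [-0.59522919 -0.39749249  0.05025924]
```

>>> step_arm --plan '[0,0,0,0,0,0.1,0,0,0,0,0,0.1,0,0,0,0,0,0.1,0,0,0,0,0,0.1]'

```text
time_s: 16.9
ee_pos: [569.1, -45.5, 102.4]
ee_rot: [-172.4, -34.2, 65.5]
force: [6.5, -3.6, 4.3]
gripper_width: 13.0
gripper_force: 40.0
```

>>> step_arm --plan '[0,0,0,0,0,0.1,0,0,0,0,0,0.1,0,0,0,0,0,0.1,0,0,0,0,0,0.1]'

```text
time_s: 17.23
ee_pos: [570.4, -46.2, 102.2]
ee_rot: [-158.9, -28.4, 39.5]
force: [9.8, -4.6, 1.0]
gripper_width: 13.0
gripper_force: 40.0
```

```bash
python3 chk.py|head -2; python3 -c "
from fit import *
st=sensors.state();Rt=R.from_euler('xyz',st['ee_rot'],degrees=True).as_matrix();print('tool T',Rt.T@st['torque']); print(np.degrees(R.from_matrix((Rk(-30)@np.diag([1,-1,-1])).T@Rt).as_rotvec()))"
```

```text
{'ee_pos': array([570.36, -46.21, 102.15]), 'ee_rot': array([-158.89,  -28.35,   39.51]), 'force': array([ 9.81, -4.62,  0.98]), 'torque': array([-0.78, -1.57, -0.85]), 'gripper_width': np.float64(13.03), 'qpos': array([-24.09,  28.57, 102.67,  38.5 ,  63.47,  -1.21])}
tool F [ 4.53734776  9.62348121 -2.2856013 ] e in tool [ 0.67640444 -0.4653292   0.5709166 ] along 5.932199232255233 x 2.905714413456082
tool T [-1.68498264  0.56459972  0.03148489]
[-0.40317905 -0.16631691 64.03508499]
```

>>> step_arm --plan '[0,0.1,0,0,0,0.08,0,0.05,0,0,0,0.08,0,0,0,0,0,0.05,0,0,0,0,0,0.03,0,0,0,0,0,0]'

```text
time_s: 17.85
ee_pos: [571.1, -46.5, 102.1]
ee_rot: [-153.0, -22.9, 26.1]
force: [8.7, -1.5, 3.0]
gripper_width: 15.0
gripper_force: 41.4
```

```bash
python3 chk.py|head -2; python3 -c "
from fit import *
st=sensors.state();Rt=R.from_euler('xyz',st['ee_rot'],degrees=True).as_matrix();print('tool T',Rt.T@st['torque']); print(np.degrees(R.from_matrix((Rk(-30)@np.diag([1,-1,-1])).T@Rt).as_rotvec()))"
```

```text
{'ee_pos': array([571.13, -46.52, 102.07]), 'ee_rot': array([-152.97,  -22.88,   26.1 ]), 'force': array([ 8.7 , -1.52,  3.04]), 'torque': array([-0.43, -2.09,  0.35]), 'gripper_width': np.float64(15.0), 'qpos': array([-24.09,  28.68, 102.49,  38.44,  63.62,  12.12])}
tool F [ 7.76249418  4.61766044 -2.38140885] e in tool [ 0.55208624 -0.60726953  0.57133572] along 5.771816260658028 x 3.7226459106163565
tool T [-1.09164105  1.12506426 -1.47441114]
[-0.333681   -0.12771281 77.4641706 ]
```

The jaws were forced open (15 mm) with the torque rising, so the knob is at its hard stop. I release and back out along the axis.

>>> step_arm --plan '[0,0,0,0,0,-0.06,0,0,0,0,0,0]'

```text
time_s: 18.22
ee_pos: [571.1, -46.5, 102.0]
ee_rot: [-154.3, -24.5, 29.5]
force: [7.8, -2.0, 2.9]
gripper_width: 13.5
gripper_force: 40.0
```

>>> step_arm --plan '[0,0,0,0,0,0,0,0,0,0,0,0,0,0,0,0,0,0,0,0,0,0,0,0]' --hand 4.5

```text
time_s: 18.55
ee_pos: [566.6, -44.9, 100.5]
ee_rot: [-153.7, -24.0, 29.3]
force: [-0.4, 0.5, -0.7]
gripper_width: 37.5
gripper_force: 0.0
```

>>> step_arm --plan '[0,0,-1,0,0,0,0,0,-2,0,0,0,0,0,-3,0,0,0,0,0,-3,0,0,0,0,0,-3,0,0,0]'

```text
time_s: 18.97
ee_pos: [554.6, -114.1, 201.1]
ee_rot: [-153.9, -24.1, 29.3]
force: [0.3, -0.3, 0.9]
gripper_width: 45.2
gripper_force: 0.0
```

>>> step_arm --plan '[0,0,-2,0,0,0,0,0,0,0,0,0,0,0,0,0,0,0]'

```text
time_s: 19.22
ee_pos: [553.2, -125.3, 216.8]
ee_rot: [-154.0, -24.2, 29.2]
force: [0.3, 0.5, -0.3]
gripper_width: 45.2
gripper_force: 0.0
```

```bash
python3 chk.py; python3 - <<'E'
from h import *
s=grab("side");t=grab("top")
a=cv2.resize(s["img"][165:345,215:395],(480,480),interpolation=cv2.INTER_CUBIC)
b=cv2.resize(t["img"][110:180,270:350],(320,280),interpolation=cv2.INTER_CUBIC)
b=np.vstack([b,np.zeros((200,320,3),np.uint8)])
cv2.imwrite("pics/z10.png",np.hstack([a,b])[...,::-1])
print([(r["location"],r["score"]) for r in viewer.pinpoint("knob_grip",t)])
E
```

```text
{'ee_pos': array([ 553.19, -125.29,  216.76]), 'ee_rot': array([-154.01,  -24.17,   29.24]), 'force': array([ 0.34,  0.49, -0.25]), 'torque': array([-0.36,  0.06, -0.  ]), 'gripper_width': np.float64(45.18), 'qpos': array([-31.64,  23.57,  91.92,  32.86,  80.27,  13.17])}
tool F [ 0.38360967 -0.0435153   0.51958718] e in tool [ 0.58591117 -0.5737622   0.57228055] along -74.95914562296525 x 0.7346511153098615
pusher_face [253.7 216.6] 0.62 along 56.20612889769062 x 5.125723846017944
amber_1 [253.8 221.3] 0.59 along 75.26148660022328 x 0.3517502000857473
amber_1 [250.9 230. ] 0.58 along 110.31752533858217 x 0.4293629887926779
amber_1 [247.6 242.7] 0.56 along 158.33928734888158 x -1.978651416696249
end_stop [246.2 245.4] 0.58 along 168.36742545934544 x -0.6013031838665027
[([341.4, 133.8], 0.55)]
```

View pics/z10.png

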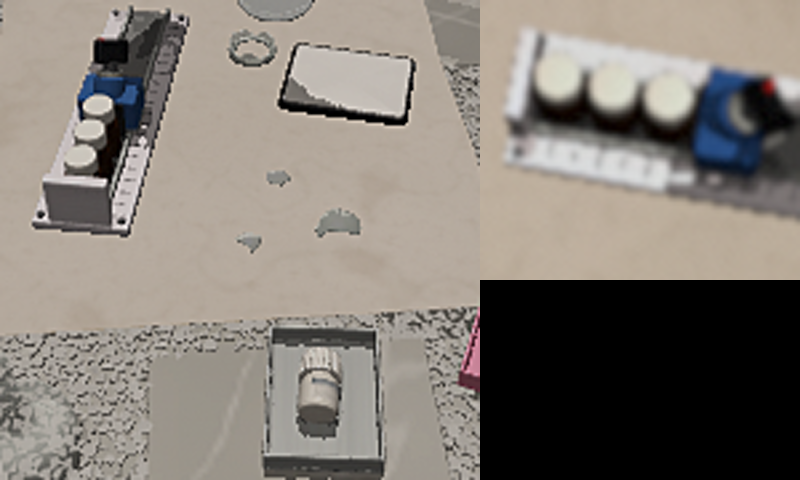

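The white vial lies in the tray (320,380). The three brown vials stand closed against the stop (caps at (80,158), (90,133), (98,107)). The wing is turned across with its mark toward +x, and the robot is clear. I hand in.

```bash
python3 -c "
from workcell import env
print(env.job_done())"
```

```text
the job is handed in; nothing more can be done
None
```

I handed the job in; no verdict came back. In the last pictures the white vial lies in the steel tray, the three brown vials stand upright in a closed row against the end stop, and the robot is clear. The clamp knob was turned to its hard stop, and no contact with the glass finds was seen, though I did not re-measure their positions.

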